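# Nudge the drain strainer into its recess

### The job

The loose perforated strainer disc lies on the steel drainboard of the wash-up bench. Push it gently across the board with the fingertips until it drops over the rim into the round drain recess and lies flat, fully home in it. Do not lift or pick up the disc, and leave the jar, the mug and the brush where they are.

Things in the scene. Friction and masses are not known exactly. Their poses are not given: they have to be found in the camera images.
- board: Fixed flat steel drainboard, 300 (its x) x 480 (its y) x 22 mm, turned at most 17 degrees. Origin: centre of its underside, at bench height z = 0; z up. Flat top 22 mm above the bench, no raised edges. In its exact middle a round drain recess, 95 mm across, 8 mm deep, rim chamfered 1.5 mm, with a flat solid floor (the dark drain opening shown there is not a hole).
- drain_seat (a point): Centre of the floor of the drain recess, 14 mm above the bench, 8 mm below the board's top. Axes as the board's.
- strainer: Loose bright metal disc, 90 mm in diameter, 8 mm thick, small dark holes on top (no real holes); 0.10 to 0.18 kg. Origin: centre of its underside; z up. Starts flat on the board, 120 to 156 mm from the recess centre, towards the board's +y or -y end. 2.5 mm clearance all round in the recess; seated, its underside is on the recess floor and its top flush with the board's.
- jar: Amber glass jar with a steel lid, 68 mm in diameter, 95 mm high, standing on the board on the other side of the recess from the disc, 120 to 156 mm from the recess centre. Origin: centre of its underside; z up. Leave alone.
- mug: White mug, 80 mm in diameter, 90 mm high, with a handle, standing on the bench to the right of the board. Origin: centre of its underside. Leave alone.
- brush: Hand brush lying on the bench to the left of the board, about 200 mm long along its x and 20 mm high, 42 mm wide at its bristle end (+x). Origin: on its underside, near mid-length. Leave alone.
Mind the look-alikes: they are no part of the job. There is more than one size of the strainer; the job needs the smallest.

How it is judged (in metres and radians):
At the end, for the whole second after the job is handed in: The strainer lies at rest flat in the drain recess: its centre within 5 mm of the recess centre, its underside within 2 mm of the recess floor, tilted by less than 0.04 rad; jar, mug and brush within 20 mm of where they were (horizontal distance between strainer and drain_seat below 0.005 m and z of strainer in the frame of drain_seat below 0.002 m and angle between strainer's own z axis and vertical below 0.04 rad and linear speed of strainer below 0.01 m/s and distance of each of jar, mug, brush from where it was at the start of the episode below 0.02 m); the robot touches nothing.
It fails at once if the strainer is lifted: its centre rises more than 12 mm above where it lies on the board (z of strainer in the frame of drain_seat above 0.02 m).
It fails at once if the strainer is shot across the board, faster than 0.6 m/s (linear speed of strainer above 0.6 m/s).
It fails at once if the jar is moved by more than 20 mm (distance of jar from where it was at the start of the episode above 0.02 m).
It fails at once if the mug is moved by more than 20 mm (distance of mug from where it was at the start of the episode above 0.02 m).
It fails at once if the brush is moved by more than 20 mm (distance of brush from where it was at the start of the episode above 0.02 m).
It also fails if it takes over 40 s, if anything falls off the work surface, if the arm or the gripper's body presses on something with over 40 N, if the wrist force passes 120 N, or if a joint passes its speed limit or range.

### The arm

A 6-joint arm with a two-finger parallel gripper is mounted at the origin on the work surface. World frame = base frame: x ahead of the robot, y to its left, z up, the work surface at z = 0. Lengths are in mm, angles in rad, forces in N, time in s.
With the tool pointing down it reaches from about 350 to 775 mm from the base axis. Payload 7.3 kg.
Tool frame: the origin (TCP) lies midway between the tips of the shut fingers; the grasp point (between the pads) lies 19 mm behind it; x points along the fingers, z is the direction in which the jaws open and shut, and the axes are right-handed (so a half turn about x gives the same grasp; the last joint's range is limited). The gripper opens to 92 mm and grips with 3 to 60 N. Pads are 19 mm wide; open, the fingers measure 130 mm over their backs; the gripper's body (75 mm by 190 mm) begins 47 mm behind the grasp point.
Start: joints at [0.966, 0.342, 1.524, -0, 1.275, -0.146], TCP at [232.497, 470.733, 226.741] pointing down, gripper open.
Joint ranges: [-2.53, 2.53], [-0.77, 2.02], [0.04, 2.7], [-1, 4.14], [0.28, 2.66], [-3.11, 3.11]. Speed limits (rad/s): [2.57, 2.57, 3.14, 3.14, 3.14, 3.14].

### API

Orientations are given as [roll, pitch, yaw] about the fixed x, y, z axes, in that order (R = Rz(yaw) Ry(pitch) Rx(roll)).
In Python, from plant import monitor, optics, close_job gives the robot as it stands.
- The arm moves only by the tool send_rows, never from a script. Its argument "commands" is a list that holds one entry, the list of rows, each a list of 5 numbers: the shift along the tool's x, y, z in m, then the turn about the tool's x in degrees, then the finger opening in m, from 0 to 0.0918. A call has 1 to 10 rows; each row shifts and turns the pose as measured when the row begins, along the tool's axes as they then stand; what a row does not reach is not made up. A row lasts 1/12 s, in which the tool goes at most 41.7 mm and 7.16 degrees, less where a joint would pass 70% of its speed; a pose out of reach is approached as far as the arm can. A call with a gripper value outside its range is refused whole. The fingers move at their own pace and stop on an object; the grip force is fixed at half the most. Time passes only in rows, so rows that do not move let the fingers close. It gives the time, the measured TCP pose, the force and the opening at its end, in the units of the state.
- monitor.get_obs(): the state, without advancing time (a new reading comes with each control period).
- optics.capture(name): name is "side" or "top"; returns a dict with "color" (480x640x3 uint8, blue, green, red), "camera_matrix" (3x3 intrinsics, pixels), "camera_from_world" (4x4, takes a point from world to camera coordinates). Camera axes: x right, y down, z forward; pixel columns grow to the right and rows downward; lengths in mm; the calibration is good to about 2 mm. A picture is of the moment at which its call begins. There is no depth.
- close_job(): hands the job in, once; it reports no verdict.
The state is a dict: "time": time; "joint_positions": joint angles; "dq": joint speeds; "tau": joint torques, N m; "tool_pos": TCP position; "tcp_rot": TCP orientation; "contact_force": force on the tool from outside, world axes, zero at the start; "moment": the same for the moment, N m; "grip_width": finger opening in mm.
Only numpy, scipy, OpenCV 4.12 (cv2) and the standard library are available. Lean on these libraries where they do the work, as an engineer would, in place of code of your own. Each camera call takes 0.05 s, during which the arm holds its last target.

## Working session

There is one attempt and no reset: what is moved stays moved. The work goes in short steps, Python scripts to look and compute and a tool call to move; the robot and the scene stay as the last step left them, time stands still between calls to the robot, and variables do not carry over. Pictures are saved under pics/ and viewed, and the job is handed in when it is done.

Besides the shell and the picture viewer there is one more tool, called after ">>>" by a JSON object that holds its "method" and its "body", one argument or row to a line. send_rows: Moves the arm, as the interface text tells. Its arguments: {"type":"object","properties":{"commands":{"type":"array","items":{"type":"array","items":{"type":"array","items":{"type":"number"}}}}},"required":["commands"]}

```bash
mkdir -p pics; python3 - <<'E'
from plant import monitor, optics
import cv2
o=monitor.get_obs(); print({k:o[k] for k in("time","tool_pos","tcp_rot","grip_width","contact_force")})
for n in("side","top"):
    c=optics.capture(n); cv2.imwrite(f"pics/{n}0.png",c["color"]); print(n,c["camera_matrix"],c["camera_from_world"])
E
```

```text
{'time': 0.0, 'tool_pos': array([232.27571082, 470.37584195, 226.05037974]), 'tcp_rot': array([ 3.01457492,  1.56926688, -2.15656803]), 'grip_width': 91.7971895212273, 'contact_force': array([ 0.2197317 , -0.38041788, -0.50276526])}
side [[566.50628054   0.         331.11961268]
 [  0.         566.50628054 237.54780783]
 [  0.           0.           1.        ]] [[-9.97912241e-01 -6.11690264e-02 -2.07246179e-02  6.42909058e+02]
 [-2.60268673e-02  6.74562090e-01 -7.37759167e-01  5.78415220e+01]
 [ 5.91080515e-02 -7.35679507e-01 -6.74745805e-01  1.67622186e+03]
 [ 0.00000000e+00  0.00000000e+00  0.00000000e+00  1.00000000e+00]]
top [[617.27719347   0.         325.41488877]
 [  0.         617.27719347 238.29587155]
 [  0.           0.           1.        ]] [[-6.79304616e-03 -9.99976900e-01  2.30674487e-04 -4.98871970e-01]
 [-9.82847056e-01  6.63416462e-03 -1.84303156e-01  6.47791679e+02]
 [ 1.84297368e-01 -1.47869759e-03 -9.82869418e-01  1.42849346e+03]
 [ 0.00000000e+00  0.00000000e+00  0.00000000e+00  1.00000000e+00]]
```

View pics/top0.png

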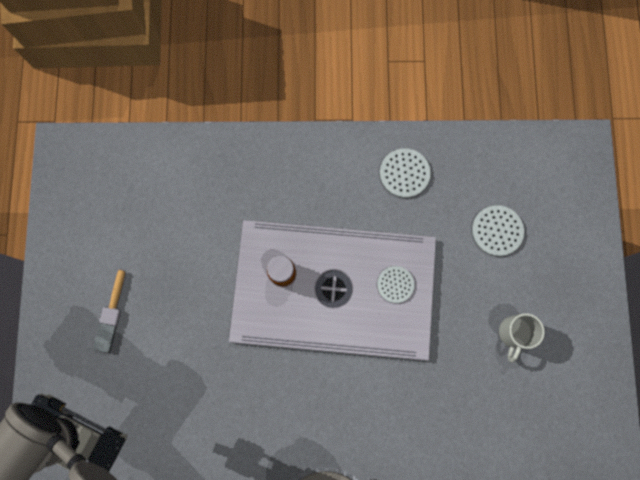

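View pics/side0.png

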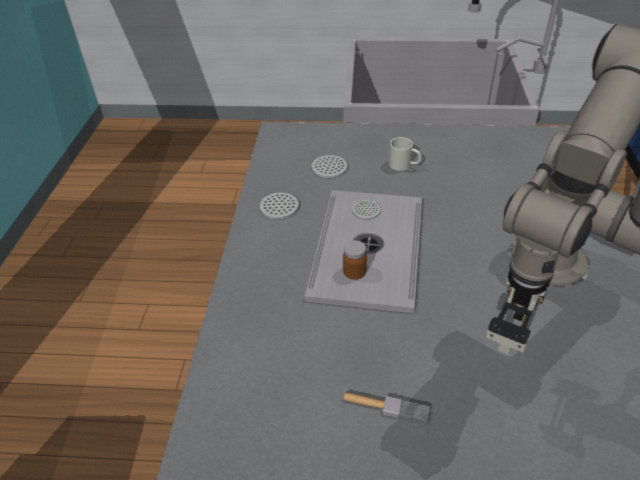

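Top view: three perforated discs, at (396,285) on the board, and (405,173) and (498,230) on the bench. The one on the board is visibly the smallest. The recess is at (333,288), the jar at (281,270), the mug at (522,331) and the brush at (112,310). I'll check this in a crop with measured sizes.

```bash
cat > h.py <<'E'
import numpy as np, cv2
from plant import monitor, optics
def px2w(c,uv,z):
    K=c["camera_matrix"];T=c["camera_from_world"];R=T[:3,:3];t=T[:3,3]
    C=-R.T@t; d=R.T@np.linalg.inv(K)@np.array([uv[0],uv[1],1.]); return (C+d*(z-C[2])/d[2])
def w2px(c,p):
    q=c["camera_from_world"]@np.append(p,1.); q=c["camera_matrix"]@q[:3]; return q[:2]/q[2]
E
python3 - <<'E'
from h import *
c=optics.capture("top");im=c["color"]
cr=cv2.resize(im[215:365,220:450],None,fx=3.4,fy=3.4,interpolation=cv2.INTER_CUBIC);cv2.imwrite("pics/crop0.png",cr)
hsv=cv2.cvtColor(im,cv2.COLOR_BGR2HSV)
for u,v in((396,285),(405,173),(498,230),(333,288),(420,320),(300,330)): print(u,v,im[v-2:v+3:2,u-3:u+4:3].reshape(-1,3).tolist())
# greenish-bright discs
m=((im[:,:,1].astype(int)-im[:,:,2]>4)&(im[:,:,1]>140)).astype(np.uint8)
m=cv2.morphologyEx(m,cv2.MORPH_CLOSE,np.ones((5,5)))
n,l,s,ce=cv2.connectedComponentsWithStats(m)
for i in range(1,n):
    if s[i,4]>300:
        cn=max(cv2.findContours((l==i).astype(np.uint8),0,1)[0],key=len); e=cv2.fitEllipse(cn)
        z=30 if 240<ce[i][0]<435 else 8
        a=px2w(c,e[0],z); print(s[i],e,a, "diam~",max(e[1])+1, px2w(c,(e[0][0]+e[1][1]/2+.5,e[0][1]),z)-a)
k=(im.max(2)<75).astype(np.uint8); k[:, :310]=0;k[:,:][:260]=0;k[320:]=0;k[:,370:]=0
k=cv2.morphologyEx(k,cv2.MORPH_CLOSE,np.ones((7,7)))
cn=max(cv2.findContours(k,0,1)[0],key=len);e=cv2.fitEllipse(cn);print("recess",e,px2w(c,e[0],22),px2w(c,e[0],14))
E
```

```text
396 285 [[182, 182, 175], [155, 155, 148], [181, 182, 173], [178, 182, 173], [159, 158, 152], [166, 169, 159], [173, 176, 168], [179, 183, 173], [173, 175, 167]]
405 173 [[186, 186, 178], [109, 107, 104], [182, 184, 175], [186, 188, 178], [124, 125, 118], [180, 183, 172], [191, 191, 184], [186, 189, 180], [180, 184, 172]]
498 230 [[188, 187, 179], [139, 143, 135], [184, 185, 175], [184, 184, 180], [84, 83, 82], [177, 177, 169], [186, 187, 178], [168, 168, 160], [180, 182, 173]]
333 288 [[49, 45, 44], [109, 100, 107], [44, 45, 42], [109, 107, 107], [139, 132, 134], [106, 99, 99], [62, 59, 59], [121, 114, 117], [84, 78, 80]]
420 320 [[172, 160, 164], [171, 162, 165], [175, 164, 171], [172, 162, 168], [175, 164, 169], [174, 162, 166], [174, 164, 169], [171, 163, 169], [173, 163, 167]]
300 330 [[173, 166, 171], [174, 165, 170], [177, 169, 176], [175, 167, 171], [177, 166, 169], [172, 163, 168], [172, 163, 167], [172, 162, 166], [174, 164, 168]]
[ 380  148   50   49 1929] ((404.51275634765625, 171.91845703125), (47.710933685302734, 49.63254928588867), 103.70496368408203) [ 821.75649474 -204.79293199   30.        ] diam~ 50.63254928588867 [ -0.42764381 -63.60208079   0.        ]
[ 472  205   52   50 2037] ((497.80078125, 229.67559814453125), (48.73719787597656, 51.32088088989258), 120.92301177978516) [ 676.61461612 -436.84498534    8.        ] diam~ 52.32088088989258 [ -0.44205402 -65.52246393   0.        ]
[ 377  266   37   37 1050] ((395.239990234375, 284.0939025878906), (35.25698471069336, 36.09622573852539), 111.57719421386719) [ 539.16978759 -173.68065207   30.        ] diam~ 37.09622573852539 [ -0.30474882 -45.03175725   0.        ]
recess ((329.9854431152344, 287.2916259765625), (29.585527420043945, 30.420129776000977), 178.26075744628906) [533.31141388 -15.26188792  22.        ] [534.16342342 -15.3289063   14.        ]
```

View pics/crop0.png

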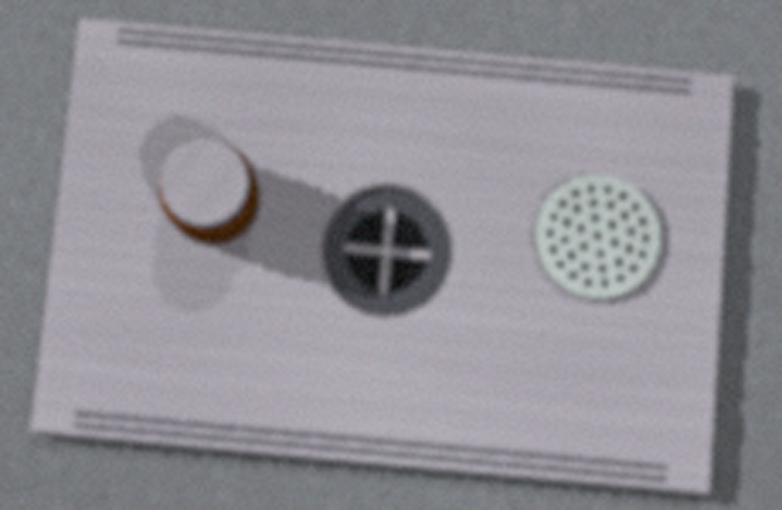

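The crop shows the board disc at crop (600,237), with a measured radius of 45 mm, so it is the 90 mm target. The bench discs measure about 63 and 65 mm in radius. The recess is at crop (387,250), and my threshold missed its outer ring, so I'll refine it.

```bash
cat >> h.py <<'E'
def board(c):
    im=c["color"];cor=np.array([[80,18],[733,77],[710,493],[32,430]])/3.4+[220,215]-.35
    g=cv2.cvtColor(im,cv2.COLOR_BGR2GRAY)
    cor=cv2.cornerSubPix(g,cor.astype(np.float32).reshape(-1,1,2),(4,4),(-1,-1),(3,50,.01)).reshape(-1,2)
    w=np.array([px2w(c,p,22) for p in cor]); return cor,w
E
python3 - <<'E'
from h import *
c=optics.capture("top");im=c["color"]
cor,w=board(c);print(cor,w[:,:2],w.mean(0));print([np.linalg.norm(w[i]-w[(i+1)%4]) for i in range(4)])
d=w[0]-w[1]+w[3]-w[2]; print("board y dir deg from world y",np.degrees(np.arctan2(-d[0],d[1])))
g=cv2.cvtColor(im,cv2.COLOR_BGR2GRAY)
print(g[288,305:362])
for th in (85,92,100):
    k=(g<th).astype(np.uint8);k[:, :305]=0;k[:260]=0;k[320:]=0;k[:,365:]=0
    k=cv2.morphologyEx(k,cv2.MORPH_CLOSE,np.ones((7,7)))
    cn=max(cv2.findContours(k,0,1)[0],key=len);h=cv2.convexHull(cn);e=cv2.fitEllipse(h);a=px2w(c,e[0],22);print("recess",th,e,a, px2w(c,(e[0][0]+e[1][1]/2+.5,e[0][1]),22)-a)
s=optics.capture("side");gs=s["color"]
cv2.imwrite("pics/s1.png",cv2.resize(gs[180:320,290:440],None,fx=4,fy=4,interpolation=cv2.INTER_CUBIC))
print("proj recess/disc in side",w2px(s,[w.mean(0)[0],w.mean(0)[1],22]),w2px(s,[539.2,-173.7,30]))
m=((gs[:,:,1].astype(int)-gs[:,:,2]>4)&(gs[:,:,1]>130)).astype(np.uint8)
m[:195]=0;m[225:]=0;m[:,:345]=0;m[:,390:]=0
m=cv2.morphologyEx(m,cv2.MORPH_CLOSE,np.ones((5,5)))
cn=max(cv2.findContours(m,0,1)[0],key=len);e=cv2.fitEllipse(cn);print("side disc",e,px2w(s,e[0],30))
E
```

```text
[[242.97017 220.09154]
 [435.36786 238.78563]
 [427.93164 360.2031 ]
 [228.62057 341.35706]] [[ 702.41106597  199.89404158]
 [ 651.86893428 -277.00080616]
 [ 357.30081218 -247.57526589]
 [ 404.90667192  229.018632  ]] [529.12187109 -23.91584962  22.        ]
[np.float64(479.56563980905315), np.float64(296.0341888672634), np.float64(478.96561607538587), np.float64(298.92659006813517)]
board y dir deg from world y -5.8770797371564925
[116 117 117 118 114 115 119 119 114  97  73  56  54  53  60  65  85  98
 104 102 100 104 105 103 104 104 107 119 131 124 110  94  93  91  92  96
 110 118 116 114 112 101  90  81  78  81  85 108 147 162 166 167 163 167
 165 169 168]
recess 85 ((332.8543701171875, 288.037353515625), (36.01539993286133, 36.29536437988281), 80.45677185058594) [531.44158116 -22.2409662   22.        ] [ -0.30771551 -45.4601787    0.        ]
recess 92 ((332.85308837890625, 288.152099609375), (36.70746612548828, 36.98377227783203), 122.14344024658203) [531.16124666 -22.23531436  22.        ] [ -0.31338668 -46.29771104   0.        ]
recess 100 ((332.82391357421875, 288.1548767089844), (36.89406204223633, 37.694091796875), 106.97933197021484) [531.15494311 -22.16413252  22.        ] [ -0.31924702 -47.16347229   0.        ]
proj recess/disc in side [369.51021314 241.42556583] [366.95082022 207.75150815]
side disc ((366.1374816894531, 209.2457733154297), (16.100765228271484, 24.668975830078125), 88.08172607421875) [ 541.68358962 -166.10149869   30.        ]
```

View pics/s1.png

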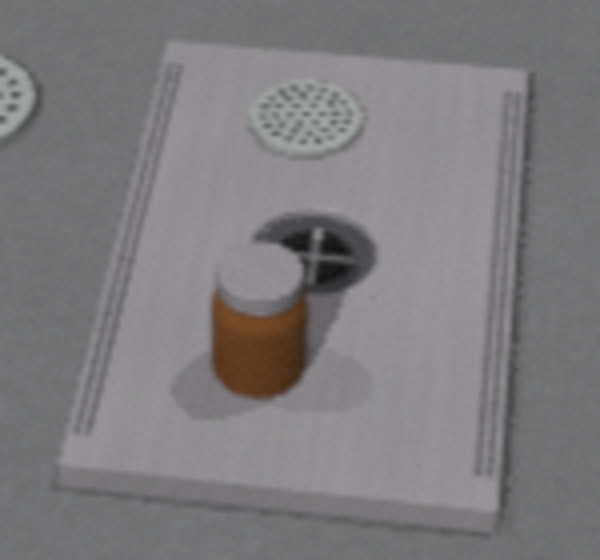

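```bash
cat >> h.py <<'E'
from scipy.spatial.transform import Rotation as Ro
def tool(target=None,psi=None):
    o=monitor.get_obs();R=Ro.from_euler('xyz',o["tcp_rot"]).as_matrix();p=np.array(o["tool_pos"])
    print("t",round(o["time"],2),"tcp",p.round(1),"F",np.round(o["contact_force"],1),"grip",round(o["grip_width"],1),"q",np.round(o["joint_positions"],2))
    a=np.degrees(np.arctan2(R[1,2],R[0,2]));print("z axis angle",a.round(2),"down",R[:,0].round(3))
    if psi is not None:
        d=-((psi-a+90)%180-90) # tool x is down -> + turn lowers world angle
        print("turn about x",d.round(2))
    if target is not None: print("shift tool mm",(R.T@(np.array(target)-p)).round(1))
    return R,p
E
python3 - <<'E'
from h import *
c=optics.capture("top")
print("mug",px2w(c,(524,328),90),"jar",px2w(c,(280,268),117))
tool([560,-250,226],3.2)
E
```

```text
mug [ 429.18282079 -460.17421047   90.        ] jar [568.40047514 100.00335833 117.        ]
t 0.3 tcp [232.4 470.6 226.6] F [-0.2  0.4  0.2] grip 91.9 q [ 0.97  0.34  1.52 -0.    1.28 -0.15]
z axis angle 63.71 down [-0. -0. -1.]
turn about x 60.51
shift tool mm [   0.7 -612.8 -501.1]
```

>>> {"method": "send_rows", "body": {
  "commands": [
    [[0,0,0,6.7,0.055],[0,0,0,6.7,0.055],[0,0,0,6.7,0.055],[0,0,0,6.7,0.055],[0,0,0,6.7,0.055],[0,0,0,6.7,0.055],[0,0,0,6.7,0.055],[0,0,0,6.7,0.055],[0,0,0,6.7,0.055],[0,0,0,0,0.055]]
  ]
}}

```text
time: 1.13
tool_pos: [232.0, 470.1, 225.6]
tcp_rot: [-2.185, 1.568, -2.177]
contact_force: [-0.8, -0.9, -0.2]
grip_width: 55.0
```

```bash
python3 - <<'E'
from h import *
tool([544,-250,226],3.2)
E
```

```text
t 1.13 tcp [232.  470.1 225.6] F [-0.8 -0.9 -0.2] grip 55.0 q [0.97 0.34 1.53 0.   1.28 0.96]
z axis angle 0.48 down [-0.002 -0.002 -1.   ]
turn about x -2.72
shift tool mm [ 7.000e-01 -7.227e+02  3.060e+02]
```

>>> {"method": "send_rows", "body": {
  "commands": [
    [[0,-0.034,0.018,-2.7,0.055],[0,-0.034,0.018,0,0.055],[0,-0.034,0.018,0,0.055],[0,-0.034,0.018,0,0.055],[0,-0.034,0.018,0,0.055],[0,-0.034,0.018,0,0.055],[0,-0.034,0.018,0,0.055],[0,-0.034,0.018,0,0.055],[0,-0.034,0.018,0,0.055],[0,-0.034,0.018,0,0.055]]
  ]
}}

```text
time: 1.97
tool_pos: [440.0, 136.7, 225.4]
tcp_rot: [1.374, 1.569, 1.487]
contact_force: [-0.5, 0.5, 0.4]
grip_width: 55.2
```

>>> {"method": "send_rows", "body": {
  "commands": [
    [[0,-0.036,0.015,0,0.055],[0,-0.036,0.015,0,0.055],[0,-0.036,0.015,0,0.055],[0,-0.036,0.015,0,0.055],[0,-0.036,0.012,0,0.055],[0,-0.036,0.012,0,0.055],[0,-0.036,0.012,0,0.055],[0,-0.036,0.01,0,0.055],[0,-0.03,0,0,0.055],[0,0,0,0,0.055]]
  ]
}}

```text
time: 2.8
tool_pos: [593.2, -189.6, 223.9]
tcp_rot: [-0.189, 1.568, -0.04]
contact_force: [0.9, -0.4, -0.2]
grip_width: 55.2
```

```bash
python3 - <<'E'
from h import *
tool([544,-250,60],3.2)
E
```

```text
t 2.8 tcp [ 593.2 -189.6  223.9] F [ 0.9 -0.4 -0.2] grip 55.2 q [-0.43  0.53  1.24  0.    1.37 -0.58]
z axis angle 8.52 down [ 0.003 -0.    -1.   ]
turn about x 5.32
shift tool mm [163.7 -52.4 -58.1]
```

>>> {"method": "send_rows", "body": {
  "commands": [
    [[0,-0.026,-0.029,5.3,0.055],[0,-0.025,-0.029,0,0.055],[0,0,0,0,0.055],[0.03,0,0,0,0.055],[0.03,0,0,0,0.055],[0.03,0,0,0,0.055],[0.03,0,0,0,0.055],[0.01,0,0,0,0.055],[0,0,0,0,0.055]]
  ]
}}

```text
time: 3.55
tool_pos: [541.8, -246.5, 90.2]
tcp_rot: [-0.192, 1.563, -0.114]
contact_force: [0.7, 0.8, 0.0]
grip_width: 54.8
```

```bash
python3 - <<'E'
from h import *
tool([542.4,-242,26],3.2)
c=optics.capture("top");im=c["color"]
cv2.imwrite("pics/t2.png",cv2.resize(im[215:365,250:450],None,fx=4,fy=4,interpolation=cv2.INTER_CUBIC))
c=optics.capture("side");im=c["color"]
cv2.imwrite("pics/s2.png",cv2.resize(im[130:270,290:490],None,fx=4,fy=4,interpolation=cv2.INTER_CUBIC))
E
```

```text
t 3.55 tcp [ 541.8 -246.5   90.2] F [0.7 0.8 0. ] grip 54.8 q [-0.56  0.6   1.51  0.    1.03 -0.64]
z axis angle 4.5 down [ 0.007 -0.001 -1.   ]
turn about x 1.3
shift tool mm [64.2  4.5  0.4]
```

View pics/t2.png

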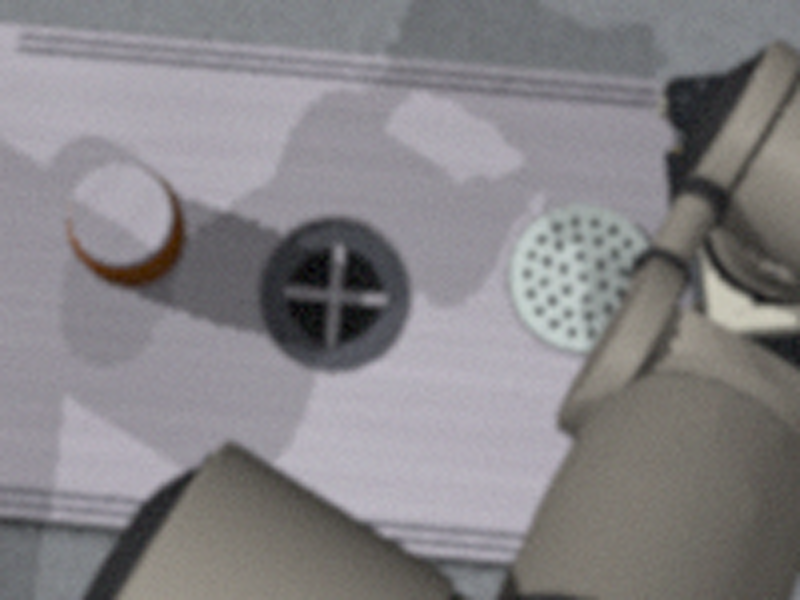

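View pics/s2.png

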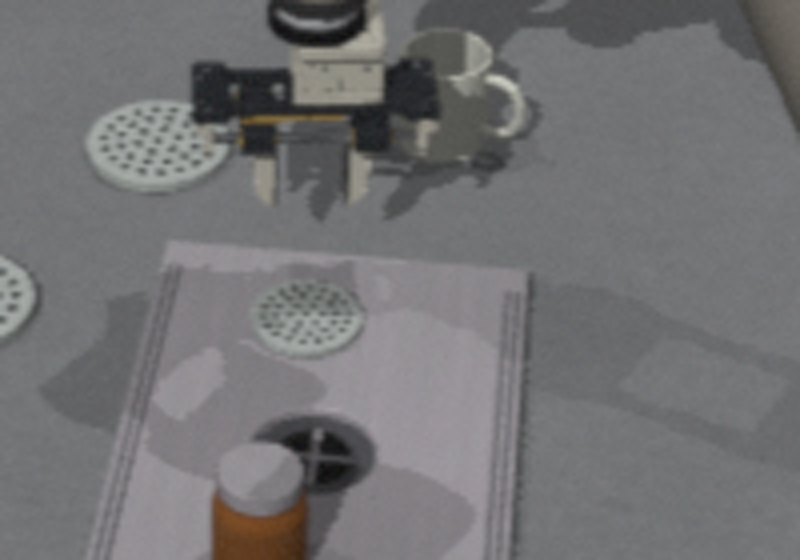

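Top view: the disc and recess have not moved, and the arm covers part of the disc. Side view: the open fingertips (crop (265,200) and (355,205)) are behind the disc (305,318) and lined up with it. Lowering.

>>> {"method": "send_rows", "body": {
  "commands": [
    [[0.02,0,0,1.2,0.055],[0.02,0,0,0,0.055],[0.01,0,0,0,0.055],[0.005,0,0,0,0.055],[0,0,0,0,0.055]]
  ]
}}

```text
time: 4.07
tool_pos: [550.6, -250.1, 46.6]
tcp_rot: [-0.5, 1.542, -0.439]
contact_force: [-0.2, 0.4, 0.0]
grip_width: 54.8
```

```bash
python3 - <<'E'
from h import *
tool([542.4,-242,26],3.2)
c=optics.capture("side");im=c["color"]
cv2.imwrite("pics/s3.png",cv2.resize(im[130:270,290:490],None,fx=4,fy=4,interpolation=cv2.INTER_CUBIC))
E
```

```text
t 4.07 tcp [ 550.6 -250.1   46.6] F [-0.2  0.4  0. ] grip 54.8 q [-0.55  0.66  1.54  0.    0.92 -0.62]
z axis angle 3.48 down [ 0.026 -0.012 -1.   ]
turn about x 0.28
shift tool mm [20.3  8.9 -8.2]
```

View pics/s3.png

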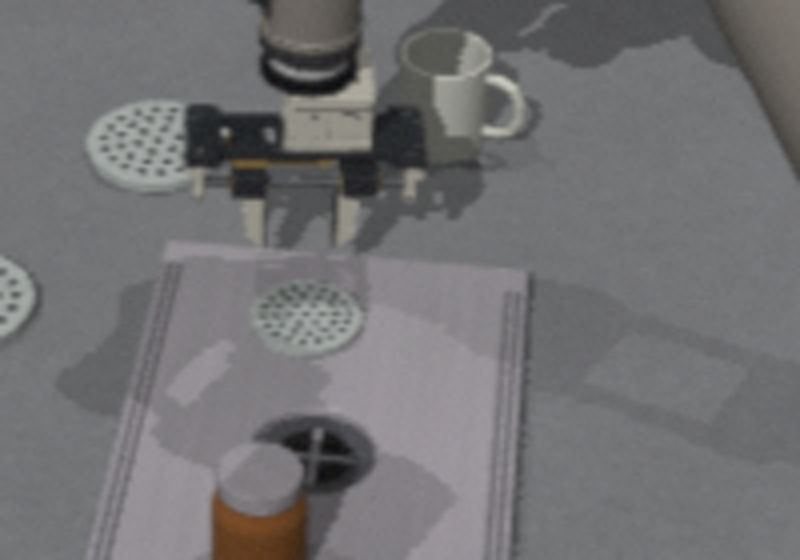

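>>> {"method": "send_rows", "body": {
  "commands": [
    [[0.005,0.003,-0.003,0,0.055],[0.005,0.003,-0.003,0,0.055],[0.005,0.002,-0.002,0,0.055],[0,0,0,0,0.055]]
  ]
}}

```text
time: 4.45
tool_pos: [543.9, -243.3, 34.4]
tcp_rot: [-0.521, 1.534, -0.46]
contact_force: [-0.7, -0.9, -0.4]
grip_width: 55.2
```

```bash
python3 - <<'E'
from h import *
tool([541.5,-235,25.5],3.2)
E
```

```text
t 4.45 tcp [ 543.9 -243.3   34.4] F [-0.7 -0.9 -0.4] grip 55.2 q [-0.55  0.66  1.58  0.    0.87 -0.61]
z axis angle 3.52 down [ 0.033 -0.016 -0.999]
turn about x 0.32
shift tool mm [ 8.7  8.6 -2.2]
```

>>> {"method": "send_rows", "body": {
  "commands": [
    [[0.005,0.003,-0.001,0,0.055],[0.004,0.002,-0.001,0,0.055],[0,0,0,0,0.055]]
  ]
}}

```text
time: 4.7
tool_pos: [541.6, -238.1, 24.7]
tcp_rot: [-0.522, 1.534, -0.46]
contact_force: [0.3, 0.4, 0.6]
grip_width: 55.0
```

```bash
python3 - <<'E'
from h import *
tool([541.5,-235,25.5],3.2)
c=optics.capture("side");im=c["color"]
cv2.imwrite("pics/s4.png",cv2.resize(im[160:270,310:430],None,fx=5,fy=5,interpolation=cv2.INTER_CUBIC))
E
```

```text
t 4.7 tcp [ 541.6 -238.1   24.7] F [0.3 0.4 0.6] grip 55.0 q [-0.55  0.67  1.6   0.    0.84 -0.61]
z axis angle 3.52 down [ 0.033 -0.016 -0.999]
turn about x 0.32
shift tool mm [-0.9  3.1  0.1]
```

View pics/s4.png

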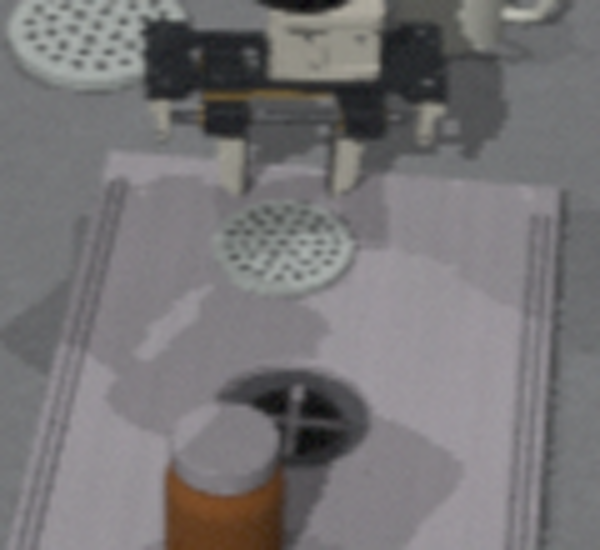

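Side view: the tips are straddling behind the disc's back edge, (240,190) and (343,190), with the disc at (285,248). Starting a slow push.

>>> {"method": "send_rows", "body": {
  "commands": [
    [[-0.0005,0.008,0,0,0.055],[-0.0002,0.008,0,0,0.055],[-0.0002,0.008,0,0,0.055],[-0.0002,0.008,0,0,0.055],[-0.0002,0.008,0,0,0.055],[0,0,0,0,0.055]]
  ]
}}

```text
time: 5.25
tool_pos: [539.3, -194.1, 25.9]
tcp_rot: [-0.521, 1.533, -0.46]
contact_force: [-0.3, -0.4, -0.4]
grip_width: 54.6
```

```bash
cat >> h.py <<'E'
def disc(c,lo=(300,262),hi=(440,310)):
    im=c["color"];m=((im[:,:,1].astype(int)-im[:,:,2]>4)&(im[:,:,1]>90)).astype(np.uint8)
    k=np.zeros_like(m);k[lo[1]:hi[1],lo[0]:hi[0]]=1;m*=k
    m=cv2.morphologyEx(m,cv2.MORPH_CLOSE,np.ones((5,5)))
    cn=max(cv2.findContours(m,0,1)[0],key=cv2.contourArea);return cv2.fitEllipse(cv2.convexHull(cn))
E
python3 - <<'E'
from h import *
tool([533.4,-69.2,25.5],3.2)
c=optics.capture("side");im=c["color"]
cv2.imwrite("pics/s5.png",cv2.resize(im[160:270,310:430],None,fx=5,fy=5,interpolation=cv2.INTER_CUBIC))
c=optics.capture("top");im=c["color"]
cv2.imwrite("pics/t5.png",cv2.resize(im[235:335,290:430],None,fx=5,fy=5,interpolation=cv2.INTER_CUBIC))
E
```

```text
t 5.25 tcp [ 539.3 -194.1   25.9] F [-0.3 -0.4 -0.4] grip 54.6 q [-0.48  0.64  1.65  0.    0.81 -0.54]
z axis angle 3.51 down [ 0.034 -0.017 -0.999]
turn about x 0.31
shift tool mm [ -1.9 125.    1.7]
```

View pics/s5.png

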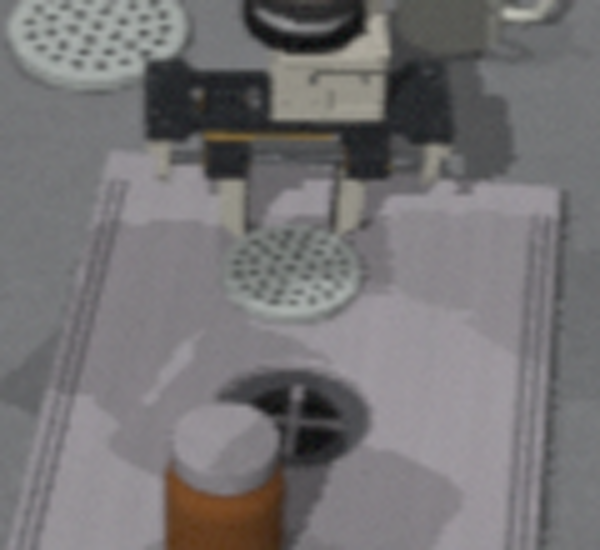

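View pics/t5.png

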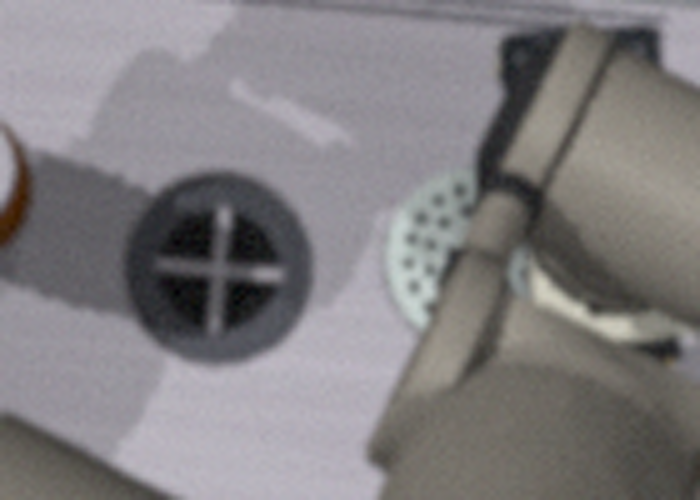

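```bash
python3 - <<'E'
from h import *
c=optics.capture("side");im=c["color"]
e=disc(c,(345,200),(390,230));print(e,px2w(c,e[0],30)); 
print("recess",px2w(c,(310+293.5/5-.4,160+417/5-.4),22))
t=optics.capture("top");g=cv2.cvtColor(t["color"],cv2.COLOR_BGR2GRAY)
print("side centre of recess predicted from top",w2px(c,[531,-22.5,22]))
E
```

```text
((367.5719909667969, 214.52529907226562), (17.29596519470215, 25.244112014770508), 87.38024139404297) [ 536.74883504 -140.11366382   30.        ]
recess [532.67741969 -16.8040841   22.        ]
side centre of recess predicted from top [368.88125583 241.72801111]
```

>>> {"method": "send_rows", "body": {
  "commands": [
    [[-0.0001,0.009,0.0002,0,0.055],[-0.0001,0.009,0.0002,0,0.055],[-0.0001,0.009,0.0002,0,0.055],[-0.0001,0.009,0.0002,0,0.055],[-0.0001,0.009,0.0002,0,0.055],[-0.0001,0.009,0.0002,0,0.055],[-0.0001,0.009,0.0002,0,0.055],[-0.0001,0.009,0.0002,0,0.055],[0,0,0,0,0.055]]
  ]
}}

```text
time: 6.2
tool_pos: [537.0, -117.6, 25.6]
tcp_rot: [-0.537, 1.53, -0.479]
contact_force: [-0.0, 0.6, -0.2]
grip_width: 54.9
```

```bash
python3 - <<'E'
from h import *
tool([534.3,-70,25.5],3.2)
c=optics.capture("side");im=c["color"]
cv2.imwrite("pics/s6.png",cv2.resize(im[160:270,310:430],None,fx=5,fy=5,interpolation=cv2.INTER_CUBIC))
c=optics.capture("top");im=c["color"]
cv2.imwrite("pics/t6.png",cv2.resize(im[235:335,290:430],None,fx=5,fy=5,interpolation=cv2.INTER_CUBIC))
E
```

```text
t 6.2 tcp [ 537.  -117.6   25.6] F [-0.   0.6 -0.2] grip 54.9 q [-0.35  0.61  1.72 -0.01  0.77 -0.41]
z axis angle 3.36 down [ 0.036 -0.019 -0.999]
turn about x 0.16
shift tool mm [-0.9 47.7  0.1]
```

View pics/s6.png

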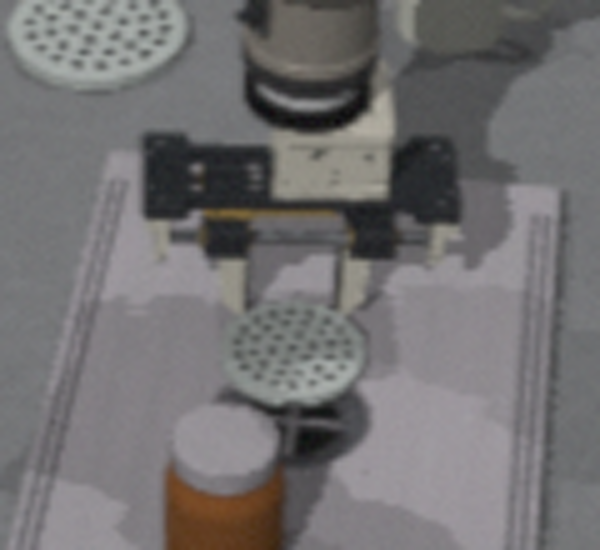

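View pics/t6.png

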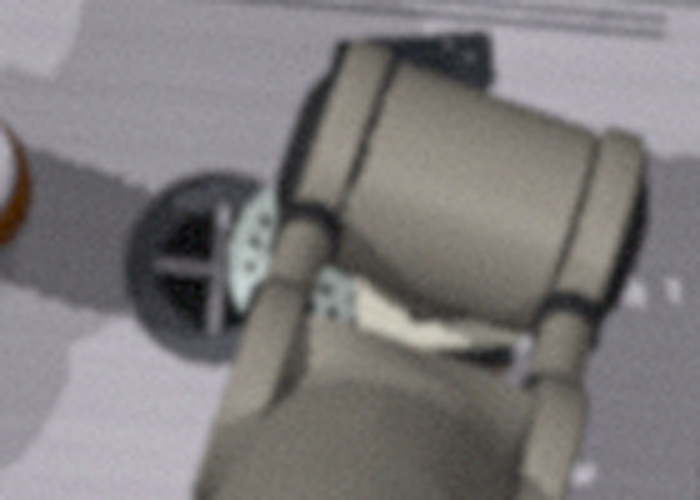

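The disc overhangs the recess rim, still cradled and laterally within about 2 mm: side crop disc (297,350), recess x ≈ 293. Continuing slowly.

>>> {"method": "send_rows", "body": {
  "commands": [
    [[-0.0002,0.006,0.0002,0,0.055],[-0.0001,0.006,0.0002,0,0.055],[-0.0001,0.006,0.0002,0,0.055],[-0.0001,0.006,0.0002,0,0.055],[-0.0001,0.006,0.0002,0,0.055],[0,0,0,0,0.055]]
  ]
}}

```text
time: 6.8
tool_pos: [536.7, -87.6, 25.5]
tcp_rot: [-0.548, 1.529, -0.493]
contact_force: [0.6, -0.0, -0.3]
grip_width: 55.2
```

```bash
python3 - <<'E'
from h import *
tool([535,-70,25.5],3.2)
c=optics.capture("side");im=c["color"]
cv2.imwrite("pics/s7.png",cv2.resize(im[180:280,320:420],None,fx=6,fy=6,interpolation=cv2.INTER_CUBIC))
E
```

```text
t 6.8 tcp [536.7 -87.6  25.5] F [ 0.6 -0.  -0.3] grip 55.2 q [-0.3   0.6   1.74 -0.01  0.76 -0.35]
z axis angle 3.21 down [ 0.037 -0.02  -0.999]
turn about x 0.01
shift tool mm [-0.4 17.7 -0.8]
```

View pics/s7.png

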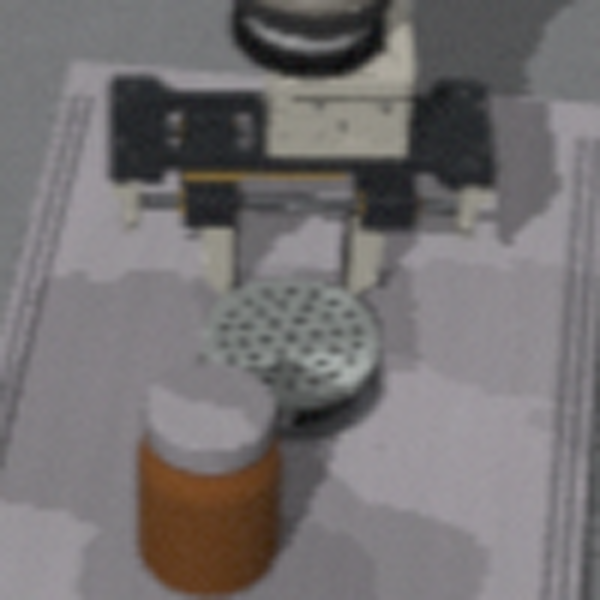

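>>> {"method": "send_rows", "body": {
  "commands": [
    [[-0.0001,0.004,-0.0002,0,0.055],[-0.0001,0.004,-0.0002,0,0.055],[-0.0001,0.004,-0.0002,0,0.055],[-0.0001,0.004,0,0,0.055],[0,0,0,0,0.055]]
  ]
}}

```text
time: 7.27
tool_pos: [535.2, -70.7, 25.5]
tcp_rot: [-0.55, 1.529, -0.495]
contact_force: [-0.0, -0.4, -0.3]
grip_width: 54.6
```

```bash
python3 - <<'E'
from h import *
tool([535,-70,25.5],3.2)
c=optics.capture("side");im=c["color"]
cv2.imwrite("pics/s8.png",cv2.resize(im[180:280,320:420],None,fx=6,fy=6,interpolation=cv2.INTER_CUBIC))
E
```

```text
t 7.27 tcp [535.2 -70.7  25.5] F [-0.  -0.4 -0.3] grip 54.6 q [-0.27  0.59  1.75 -0.01  0.75 -0.31]
z axis angle 3.19 down [ 0.037 -0.02  -0.999]
turn about x -0.01
shift tool mm [ 0.   0.7 -0.1]
```

View pics/s8.png

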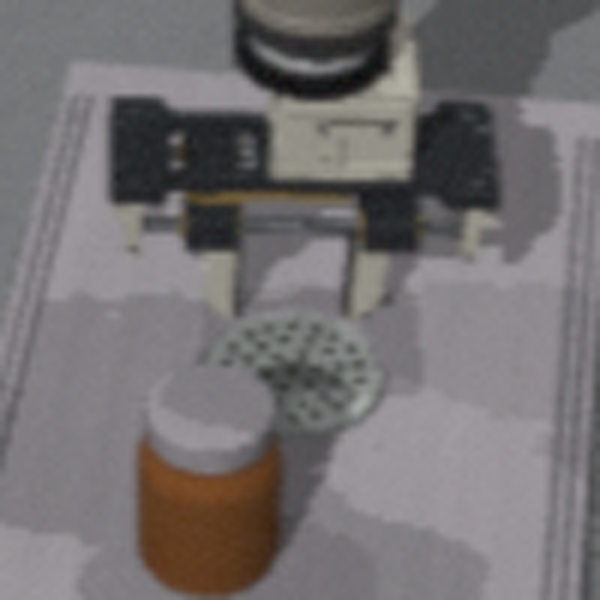

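The disc appears to have dropped in. I'll back off and look from above.

>>> {"method": "send_rows", "body": {
  "commands": [
    [[0,-0.006,0,0,0.055],[-0.005,-0.01,0,0,0.055],[-0.02,-0.01,0,0,0.055],[-0.03,-0.01,0,0,0.055],[-0.035,-0.03,0,0,0.055],[-0.035,-0.038,0,0,0.055],[0,-0.038,0,0,0.055],[0,-0.038,0,0,0.055],[0,-0.03,0,0,0.055],[0,0,0,0,0.055]]
  ]
}}

```text
time: 8.15
tool_pos: [540.9, -285.0, 155.3]
tcp_rot: [-0.658, 1.525, -0.6]
contact_force: [-0.5, 0.4, -0.9]
grip_width: 55.1
```

```bash
python3 - <<'E'
from h import *
tool()
c=optics.capture("side");im=c["color"]
cv2.imwrite("pics/s9.png",cv2.resize(im[180:280,320:420],None,fx=6,fy=6,interpolation=cv2.INTER_CUBIC))
c=optics.capture("top");im=c["color"]
cv2.imwrite("pics/t9.png",cv2.resize(im[235:335,270:410],None,fx=5,fy=5,interpolation=cv2.INTER_CUBIC))
e=disc(c,(305,262),(362,315));print(e,px2w(c,e[0],22))
E
```

```text
t 8.15 tcp [ 540.9 -285.   155.3] F [-0.5  0.4 -0.9] grip 55.1 q [-0.61  0.53  1.42  0.    1.14 -0.67]
z axis angle 3.35 down [ 0.038 -0.026 -0.999]
((334.44036865234375, 288.3497314453125), (35.80052185058594, 37.061805725097656), 176.8611297607422) [530.65223351 -26.10012065  22.        ]
```

View pics/s9.png

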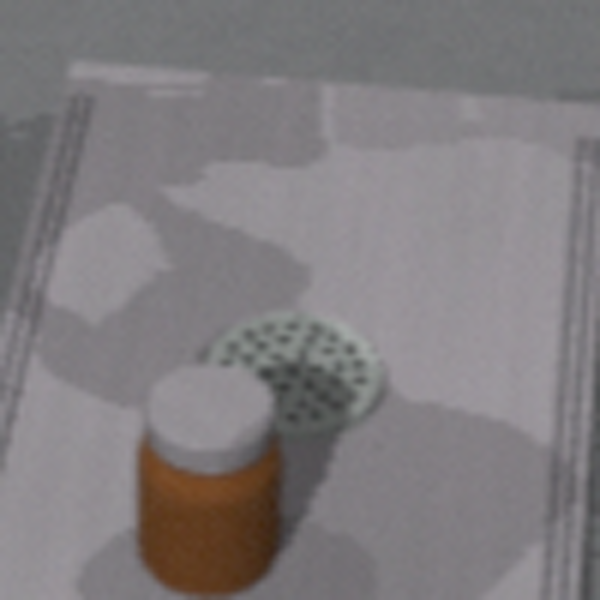

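View pics/t9.png

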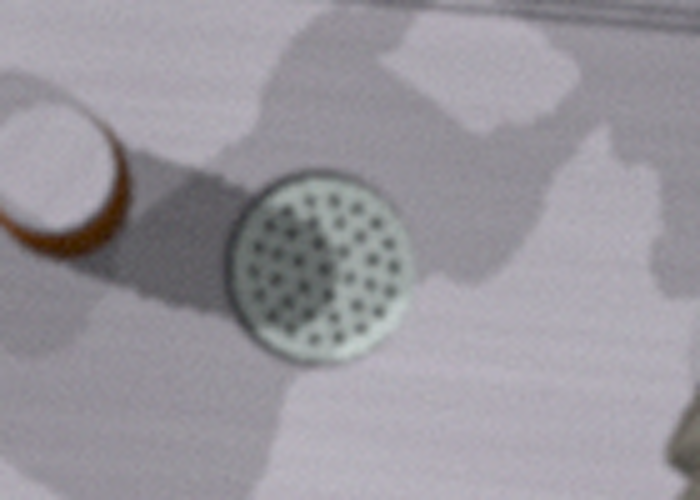

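Top view: the disc is in the recess at crop (322,268), with a dark gap on the left and none on the right. It could be resting against the right wall or perched on the rim there, so I'll check the profile.

```bash
python3 - <<'E'
from h import *
a=cv2.imread("pics/top0.png").astype(int)
ims=[optics.capture("top")["color"].astype(int) for _ in range(3)]
b=sum(ims)//3
for r in (284,288,292): 
    print(r,"before",a[r-1:r+2,308:360].mean((0,2)).astype(int)); print(r,"after ",b[r-1:r+2,308:360].mean((0,2)).astype(int))
    print("G-R",(b[r-1:r+2,308:360,1]-b[r-1:r+2,308:360,2]).mean(0).round().astype(int))
v=b.astype(np.uint8)
cv2.imwrite("pics/t10.png",cv2.resize(v[262:316,300:366],None,fx=11,fy=11,interpolation=cv2.INTER_CUBIC))
E
```

```text
284 before [118 114 118 117 117 113 106  84  65  58  54  57  57  54  44  34  29  25
  24  23  23  19  20  29  64 101 106  79  41  23  22  29  29  32  27  34
  49  71  79  80  80  79  81  95 129 156 165 167 165 165 164 164]
284 after  [ 96  96  94  97  96  93  85  68  67  87 104 107  95  79  82  96  94  89
  92  99 101 102 103 103  95  81  85 108 130 138 126 132 149 150 149 153
 155 155 144 127 131 152 160 158 149 146 147 147 146 146 145 147]
G-R [-3 -2 -2 -2 -1 -2 -2  0  2  4  4  5  5  5  4  4  4  4  4  5  4  5  6  5
  5  3  4  6  7  6  5  7  6  7  6  6  7  8  6  6  6  8  7  5  3 -2 -4 -4
 -4 -4 -3 -5]
288 before [116 116 117 118 118 112  96  72  56  53  57  57  63  81  90  94  94  95
  94  95  95  97  93  99 114 125 121 102  92  85  88  85  92 107 111 111
 109 109 103  89  80  81  82  83 114 146 165 167 167 166 166 168]
288 after  [ 97  96  97  97  97  92  79  60  73 100 106  99  86  88 102 106 102  98
 100 102  97  88  88 100 105  97  81  83 103 128 149 153 153 160 160 145
 136 147 156 141 115 122 151 162 160 152 152 155 157 152 148 147]
G-R [-1 -2 -2 -2 -2 -1 -2  1  2  5  5  6  4  5  6  4  5  5  5  5  5  4  4  6
  4  5  3  5  5  6  7  7  7  9  8  7  7  8  8  7  4  7  7  8  6  0 -2 -4
 -3 -3 -3 -3]
292 before [117 117 117 115 120 118 104  85  62  54  56  58  56  51  38  22  20  21
  27  19  20  20  29  53  91 109  92  54  29  28  32  38  39  50  54  57
  67  80  87  84  79  81  81  92 125 158 168 166 167 167 165 169]
292 after  [ 97  96  96  97  98  95  85  68  71  95 108 107 102  92  93 100  96  92
  97 101 100  92  78  82 100 105 101  93 111 145 157 151 151 160 155 134
 127 145 149 129 129 149 165 173 176 172 173 174 174 174 173 170]
G-R [-2 -1 -2 -2 -3 -1 -2 -1  3  5  5  5  6  4  5  4  4  4  5  4  3  5  3  4
  5  5  4  4  6  7  8  7  9  8  7  7  6  8  7  6  7  8  8  8  6 -1 -4 -3
 -3 -3 -4 -4]
```

View pics/t10.png

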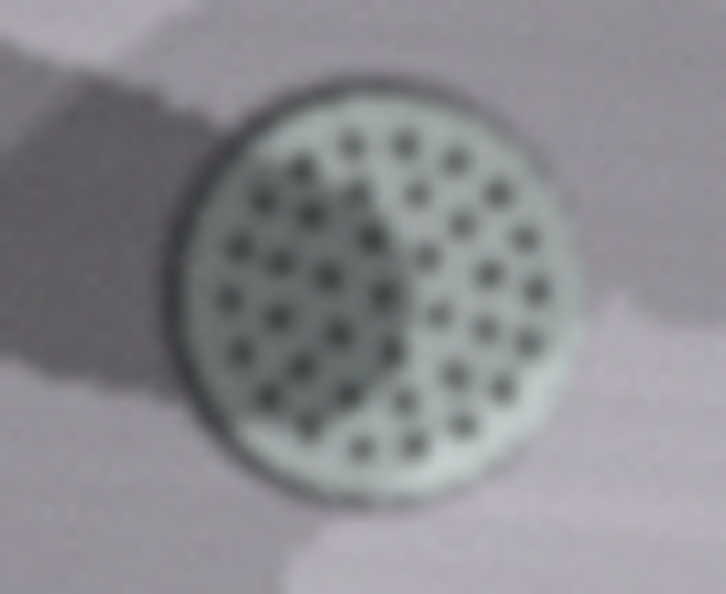

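The profile puts the disc centre about 1.3 px (~3 mm) to -y of the recess centre, slightly more than the 2.5 mm clearance. It may be perched on the trailing rim, so I'll go back and push a little further.

```bash
python3 - <<'E'
from h import *
tool([537,-100,90],3.2)
E
```

```text
t 8.4 tcp [ 540.8 -277.   153.9] F [ 0.1  0.1 -0.1] grip 54.7 q [-0.6   0.53  1.43  0.    1.14 -0.67]
z axis angle 3.66 down [ 0.035 -0.021 -0.999]
turn about x 0.46
shift tool mm [ 60.  178.3   5.4]
```

>>> {"method": "send_rows", "body": {
  "commands": [
    [[0.01,0.03,0.001,0.4,0.055],[0.01,0.03,0.001,0,0.055],[0.01,0.03,0.001,0,0.055],[0.01,0.03,0.001,0,0.055],[0.01,0.03,0.001,0,0.055],[0.01,0.02,0,0,0.055],[0,0,0,0,0.055],[0,0,0,0,0.055]]
  ]
}}

```text
time: 9.07
tool_pos: [534.9, -91.5, 87.6]
tcp_rot: [-0.622, 1.532, -0.553]
contact_force: [1.0, -0.2, 0.7]
grip_width: 55.0
```

```bash
python3 - <<'E'
from h import *
tool([536,-85,25],3.2)
E
```

```text
t 9.07 tcp [534.9 -91.5  87.6] F [ 1.  -0.2  0.7] grip 55.0 q [-0.31  0.51  1.69 -0.01  0.91 -0.37]
z axis angle 3.98 down [ 0.033 -0.02  -0.999]
turn about x 0.78
shift tool mm [62.5  7.9 -0.4]
```

>>> {"method": "send_rows", "body": {
  "commands": [
    [[0.015,0,0,0.7,0.055],[0.015,0,0,0,0.055],[0.01,0,0,0,0.055],[0.008,0,0,0,0.055],[0.006,0,0,0,0.055],[0,0,0,0,0.055]]
  ]
}}

```text
time: 9.57
tool_pos: [539.1, -93.6, 34.5]
tcp_rot: [-0.59, 1.526, -0.53]
contact_force: [-0.2, 0.3, -0.8]
grip_width: 54.8
```

```bash
python3 - <<'E'
from h import *
tool([536,-75,25],3.2)
E
```

```text
t 9.57 tcp [539.1 -93.6  34.5] F [-0.2  0.3 -0.8] grip 54.8 q [-0.31  0.59  1.73 -0.01  0.78 -0.36]
z axis angle 3.47 down [ 0.038 -0.022 -0.999]
turn about x 0.27
shift tool mm [ 9.  19.  -2.3]
```

>>> {"method": "send_rows", "body": {
  "commands": [
    [[0.005,0.001,-0.001,0,0.055],[0.004,0.003,-0.001,0,0.055],[0.0,0.004,0,0,0.055],[0,0.004,0,0,0.055],[0,0,0,0,0.055]]
  ]
}}

```text
time: 9.98
tool_pos: [537.2, -82.1, 25.3]
tcp_rot: [-0.582, 1.525, -0.523]
contact_force: [0.0, 0.2, -0.3]
grip_width: 55.0
```

```bash
python3 - <<'E'
from h import *
tool([535,-66,25],3.2)
E
```

```text
t 9.98 tcp [537.2 -82.1  25.3] F [ 0.   0.2 -0.3] grip 55.0 q [-0.29  0.6   1.75 -0.02  0.75 -0.33]
z axis angle 3.37 down [ 0.04  -0.023 -0.999]
turn about x 0.17
shift tool mm [-0.1 16.2 -1.3]
```

>>> {"method": "send_rows", "body": {
  "commands": [
    [[0,0.003,-0.0003,0,0.055],[0,0.003,-0.0003,0,0.055],[0,0.003,-0.0003,0,0.055],[0,0.002,0,0,0.055],[0,0.002,0,0,0.055],[0,0.002,0,0,0.055]]
  ]
}}

```text
time: 10.48
tool_pos: [536.0, -65.3, 26.1]
tcp_rot: [-0.57, 1.522, -0.511]
contact_force: [-0.4, 0.0, -0.4]
grip_width: 54.8
```

```bash
python3 - <<'E'
from h import *
tool([535,-62,25],3.2)
c=optics.capture("side");im=c["color"]
cv2.imwrite("pics/s11.png",cv2.resize(im[180:280,320:420],None,fx=6,fy=6,interpolation=cv2.INTER_CUBIC))
E
```

```text
t 10.48 tcp [536.  -65.3  26.1] F [-0.4  0.  -0.4] grip 54.8 q [-0.26  0.59  1.76 -0.02  0.75 -0.3 ]
z axis angle 3.43 down [ 0.042 -0.024 -0.999]
turn about x 0.23
shift tool mm [ 1.   3.4 -0.8]
```

View pics/s11.png

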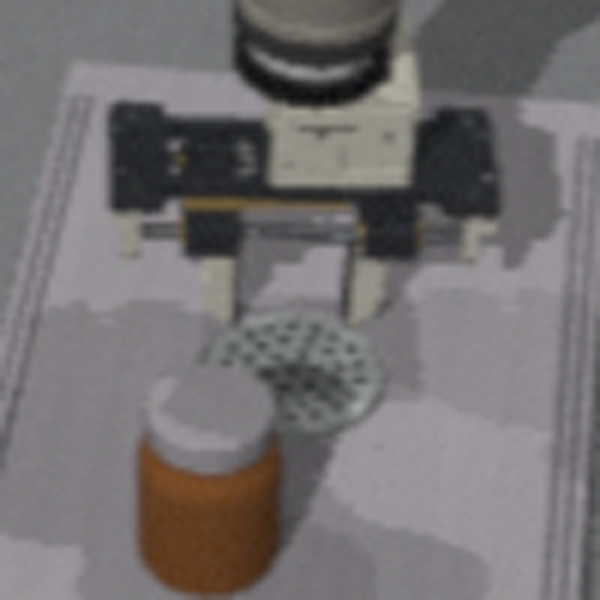

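>>> {"method": "send_rows", "body": {
  "commands": [
    [[0.001,0.002,-0.0003,0,0.055],[0.0005,0.002,-0.0003,0,0.055],[0,0.002,0,0,0.055],[0,0.002,0,0,0.055],[0,0,0,0,0.055]]
  ]
}}

```text
time: 10.95
tool_pos: [534.8, -56.3, 24.1]
tcp_rot: [-0.57, 1.523, -0.511]
contact_force: [-0.8, -0.7, 0.2]
grip_width: 54.7
```

```bash
python3 - <<'E'
from h import *
tool([535,-62,25],3.2)
c=optics.capture("side");im=c["color"]
cv2.imwrite("pics/s12.png",cv2.resize(im[210:270,340:400],None,fx=10,fy=10,interpolation=cv2.INTER_CUBIC))
E
```

```text
t 10.95 tcp [534.8 -56.3  24.1] F [-0.8 -0.7  0.2] grip 54.7 q [-0.24  0.59  1.76 -0.02  0.74 -0.29]
z axis angle 3.44 down [ 0.042 -0.023 -0.999]
turn about x 0.24
shift tool mm [-0.8 -5.8 -0.1]
```

View pics/s12.png

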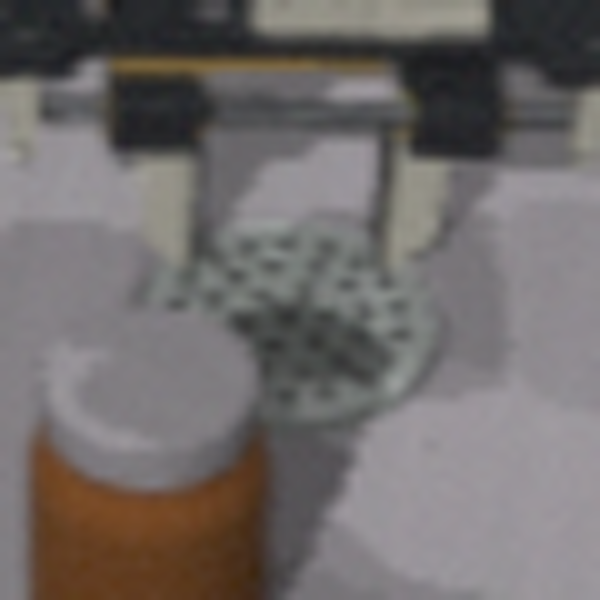

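The tips (z ≈ 24) now pass over the trailing part of the disc with no force, and the disc stays put, so it is flush and seated. Going straight up and away.

>>> {"method": "send_rows", "body": {
  "commands": [
    [[-0.01,-0.002,0,0,0.055],[-0.03,0,0,0,0.055],[-0.035,-0.02,0,0,0.055],[-0.035,-0.035,0,0,0.055],[-0.03,-0.035,0,0,0.055],[0,-0.038,0,0,0.055],[0,-0.038,0,0,0.055],[0,-0.038,0,0,0.055],[0,-0.02,0,0,0.055],[0,0,0,0,0.055]]
  ]
}}

```text
time: 11.83
tool_pos: [541.8, -281.7, 177.4]
tcp_rot: [-0.653, 1.516, -0.588]
contact_force: [-0.5, 0.2, 0.2]
grip_width: 54.8
```

```bash
python3 - <<'E'
from h import *
tool()
b=(sum(optics.capture("top")["color"].astype(int) for _ in range(3))//3)
c=optics.capture("top");im=c["color"]
for r in (284,288,292): print((b[r-1:r+2,308:360,1]-b[r-1:r+2,308:360,2]).mean(0).round().astype(int))
e=disc(c,(305,262),(362,315));print(e,px2w(c,e[0],22))
cv2.imwrite("pics/t13.png",im)
cv2.imwrite("pics/t13c.png",cv2.resize(b.astype(np.uint8)[262:316,300:366],None,fx=11,fy=11,interpolation=cv2.INTER_CUBIC))
E
```

```text
t 11.83 tcp [ 541.8 -281.7  177.4] F [-0.5  0.2  0.2] grip 54.8 q [-0.61  0.51  1.4   0.    1.18 -0.67]
z axis angle 3.76 down [ 0.046 -0.031 -0.998]
[-2 -1 -3 -2 -2 -2 -2  0  2  5  4  6  5  5  3  5  5  5  4  5  5  5  5  5
  5  2  4  5  6  6  6  6  6  6  7  6  6  8  7  6  4  7  8  6  3 -1 -4 -3
 -3 -4 -4 -3]
[-2 -2 -1 -2 -2 -2 -3 -1  4  4  5  5  4  5  5  5  5  5  5  6  5  3  4  5
  7  4  3  4  6  7  7  8  7  8  8  7  6  8  7  8  6  6  8  8  6  1 -4 -4
 -3 -4 -3 -2]
[-2 -1 -1 -1 -2 -1 -2 -1  2  5  4  5  6  5  5  5  4  2  4  4  6  4  3  5
  4  4  5  3  4  7  8  7  7  8  8  5  6  8  7  7  6  9  9  9  6 -1 -5 -3
 -4 -4 -4 -4]
((334.2514953613281, 288.4974365234375), (35.471126556396484, 37.06507873535156), 175.44200134277344) [530.29453847 -25.63631929  22.        ]
```

View pics/t13.png

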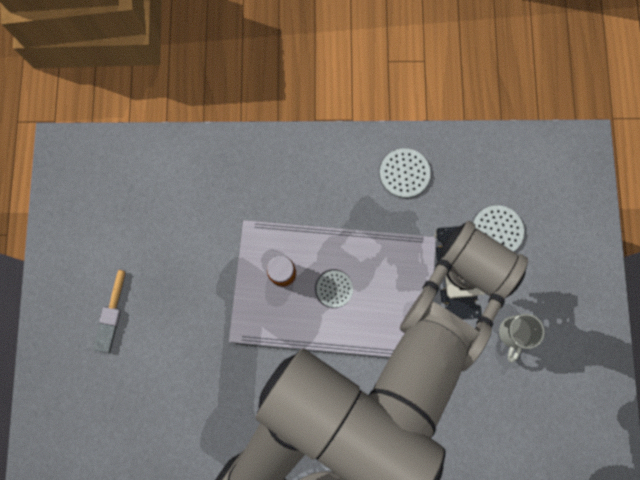

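View pics/t13c.png

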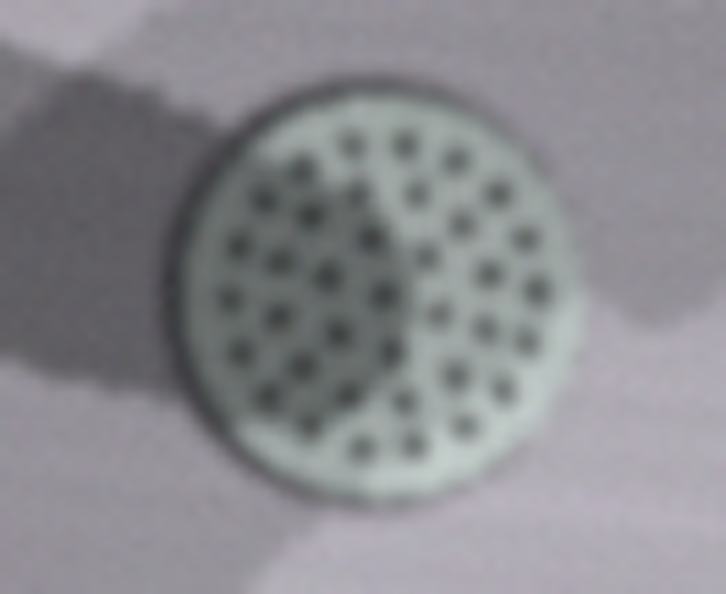

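Final view: the disc is at (334,288) in the recess, unmoved by the fingertips passing over it. The jar (281,270), mug (522,331) and brush (111,311) are where they started, and the arm is clear.

```bash
python3 -c "
from plant import close_job
print(close_job())"
```

```text
the job is handed in; nothing more can be done
None
```

I pushed the smallest strainer, the 90 mm disc on the board, about 150 mm with two open fingertips. It dropped into the drain recess, and I handed the job in at about 12 s of the 40 s allowed; no verdict was reported.

**Seating:** The last top pictures show the disc inside the recess ring. Fingertips at 24 mm height (the board top is 22 mm) passed over its trailing edge with no measurable force and did not move it. I take it to be flat and flush.

**Position:** The disc rests against the recess wall on the side it came from. By image it is about 3 mm from the recess centre. That is inside the 5 mm limit but slightly more than the 2.5 mm clearance, a difference within camera error. An early look suggested the disc might be perched on the rim; the fingertip pass ruled that out.

**Surroundings:** The jar, mug and brush show no movement in the pictures. The arm was clear and its force reading was about zero.

**Disagreements:** The side camera read positions along y about 6 mm differently from the top camera, so I used only relative positions from it. The tool also drifted about 3° out of vertical during the moves, with no visible effect.

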